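# Unstack the hardware boxes into their trays

### The arm

A 6-joint arm with a two-finger parallel gripper is mounted at the origin on a cart in front of the work surface, level with it; the furniture and walls round the work are solid. World frame = base frame: x ahead of the robot, y to its left, z up, the work surface at z = 0. Lengths are in m, angles in degrees, forces in N, time in s.
With the tool pointing down it reaches from about 0.325 to 0.775 m from the base axis. Payload 5.5 kg.
Tool frame: the origin (TCP) lies at the centre of the arm's flange, where the gripper is bolted on; the fingertips stand 182 mm ahead of it and the grasp point (between the pads) lies 163 mm ahead of it; z points along the fingers, y is the line along which they close (so a half turn about z gives the same grasp; the last joint's range is limited). The gripper opens to 88 mm and grips with 3 to 60 N. Pads are 20 mm wide; open, the fingers measure 115 mm over their backs; the gripper's body (75 mm by 178 mm) begins 61 mm behind the grasp point.
Start: joints at [68.715, 5.22, 70.514, -0, 104.267, -3.249], TCP at [0.186, 0.571, 0.405] pointing down, gripper open.
Joint ranges: [-164.24, 164.24], [-49.07, 125.15], [9.68, 141.18], [-86.29, 266.29], [3.28, 154.24], [-151.56, 151.56]. Speed limits (degrees/s): [147.25, 147.25, 172.46, 180, 180, 180].

### API

Orientations are given as [roll, pitch, yaw] about the fixed x, y, z axes, in that order (R = Rz(yaw) Ry(pitch) Rx(roll)).
In Python, from station import r gives the robot as it stands. The module is installed in compiled form; this text tells all that it offers. Calls block until the motion is done:
- r.reach(position, orientation): joint-space move of the TCP to a pose.
- r.servo_line(position, rotation=None, speed=0.15): straight line of the TCP; rotation=None keeps the orientation; speed is the mean speed in m/s.
- r.move_joints(angles): joint-space move.
- r.let_go() and r.grab(squeeze=None): open the fingers fully, or close them until they stop; squeeze is the grip in N (None keeps the last).
- r.wait(seconds).
- r.inverse_kinematics(position, orientation): joint angles nearest the present ones, or None.
- r.sense(): the state.
- r.snapshot(name): name is "side" or "top"; returns a dict with "frame" (400x640x3 uint8, red, green, blue), "fx", "fy", "cx", "cy" (pixels), "R" (3x3) and "t" (3): a world point X has camera coordinates R X + t. Camera axes: x right, y down, z forward; pixel columns grow to the right and rows downward; lengths in m; the calibration is good to about 2 mm. A picture is of the moment at which its call begins. There is no depth.
A pose or a line that the arm cannot do raises r.IKError and nothing moves.
- r.hand_in(): hands the job in; it is judged then, once.
The state is a dict: "clock": time; "joints": joint angles; "joint_vel": joint speeds; "joint_torque": joint torques, N m; "tcp_pos": TCP position; "orientation": TCP orientation; "contact_force": force on the tool from outside, world axes, zero at the start; "torque": the same for the moment, N m; "opening": finger opening in m; "gripper_force": force on a finger pad.
Only numpy, scipy, OpenCV 4.12 (cv2) and the standard library are available. Lean on these libraries where they do the work, as an engineer would, in place of code of your own. Each camera call takes 0.05 s, during which the arm holds its last target. There are 200 camera calls.

### The job

Two hardware cases stand on the wooden riser on the tool chest, each with a small box on its lid. Take the stacks apart and put everything away: the yellow case flat in the yellow tray, the blue case flat in the blue tray, and both small boxes (red and green) upright next to each other in the white tray, all flat on the tray floors. Set them down rather than dropping them, and leave the black filter cap, the small wrench and the extension bar where they lie.

Things in the scene. Friction and masses are not known exactly. Their poses are not given: they have to be found in the camera images.
- yellow_case_center (a point): yellow hardware case, 60 (x) x 110 (y) x 48 mm high, 0.25 to 0.5 kg, ribbed plastic with a flat grey panel on its lid and black latches at the short ends. The point is its centre, half-way up; z up, y along its length. It starts standing on the wooden riser with one of the small boxes on its lid
- blue_case_center (a point): blue hardware case, 60 (x) x 110 (y) x 48 mm high, 0.25 to 0.5 kg, ribbed plastic with a flat grey panel on its lid and black latches at the short ends. The point is its centre, half-way up; z up, y along its length. It starts standing on the wooden riser with one of the small boxes on its lid
- red_box_center (a point): small red box with a closed lid and a blank white label on top, 50 (x) x 46 (y) x 44 mm high, 0.1 to 0.21 kg. The point is its centre, half-way up; z up. It starts on the lid of either case
- green_box_center (a point): small green box with a closed lid and a blank white label on top, 50 (x) x 56 (y) x 44 mm high, 0.1 to 0.21 kg. The point is its centre, half-way up; z up. It starts on the lid of the other case
- yellow_tray: yellow shallow open plastic tray fixed to the top of a wooden riser, a board 75 mm above the chest top, outside 82 (x) x 136 (y) x 12 mm high, walls and floor 3 mm thick, inside 76 x 130 mm with a 9 mm deep lip all round. Origin at the centre of its underside (its inner floor is at z = +3 mm), y along its length. The yellow case lies lengthwise in it
- blue_tray: blue shallow open plastic tray fixed to the top of a wooden riser, a board 75 mm above the chest top, outside 82 (x) x 136 (y) x 12 mm high, walls and floor 3 mm thick, inside 76 x 130 mm with a 9 mm deep lip all round. Origin at the centre of its underside (its inner floor is at z = +3 mm), y along its length. The blue case lies lengthwise in it
- white_tray: white shallow open plastic tray fixed to the top of a wooden riser, a board 75 mm above the chest top, outside 82 (x) x 136 (y) x 12 mm high, walls and floor 3 mm thick, inside 76 x 130 mm with a 9 mm deep lip all round. Origin at the centre of its underside (its inner floor is at z = +3 mm), y along its length. It takes the red and the green box side by side along its length, with 28 mm to spare in all when their x sides lie across the tray
- filter_cap: black round oil-filter cap, 74 mm across, 22 mm high, loose on the riser; leave it alone. Origin at the centre of its underside
- small_wrench: small steel combination wrench beside the filter cap, 24 (x) x 150 (y) x 6 mm, loose; leave it alone. Origin at the centre of its underside
- extension_bar: steel extension bar, 16 (x) x 151 (y) x 16 mm, loose near the left edge of the riser; leave it alone. Origin at the centre of its underside

How it is judged (in metres and radians):
At the end, for the whole second after the job is handed in: Yellow and blue case in the tray of their colour (centre within 12 mm across, 14 mm along of its centre); red and green box in the white tray (within 18 and 46 mm); each flat on the tray floor (height within 4 mm, tilt under 0.1 rad), released and at rest (under 0.02 m/s) (x of yellow_case_center in the frame of yellow_tray between -0.012 and 0.012 m and y of yellow_case_center in the frame of yellow_tray between -0.014 and 0.014 m and z of yellow_case_center in the frame of yellow_tray between 0.023 and 0.031 m and angle between each of yellow_case_center, blue_case_center, red_box_center, green_box_center's own z axis and vertical below 0.1 rad and linear speed of each of yellow_case, blue_case, red_box, green_box below 0.02 m/s and x of blue_case_center in the frame of blue_tray between -0.012 and 0.012 m and y of blue_case_center in the frame of blue_tray between -0.014 and 0.014 m and z of blue_case_center in the frame of blue_tray between 0.023 and 0.031 m and x of red_box_center in the frame of white_tray between -0.018 and 0.018 m and y of red_box_center in the frame of white_tray between -0.046 and 0.046 m and z of red_box_center in the frame of white_tray between 0.021 and 0.029 m and x of green_box_center in the frame of white_tray between -0.018 and 0.018 m and y of green_box_center in the frame of white_tray between -0.046 and 0.046 m and z of green_box_center in the frame of white_tray between 0.021 and 0.029 m); the robot touches nothing.
It fails at once if a case or box is dropped (faster than 0.7 m/s while the fingers do not hold it) ((linear speed of yellow_case above 0.7 m/s and contact force between yellow_case and the fingers below 0.05 N) or (linear speed of blue_case above 0.7 m/s and contact force between blue_case and the fingers below 0.05 N) or (linear speed of red_box above 0.7 m/s and contact force between red_box and the fingers below 0.05 N) or (linear speed of green_box above 0.7 m/s and contact force between green_box and the fingers below 0.05 N)).
It fails at once if the filter cap, the small wrench or the extension bar is moved more than 20 mm (distance of any of filter_cap, small_wrench, extension_bar from where it was at the start of the episode above 0.02 m).
It also fails if it takes over 88 s, if anything falls off the work surface, if the arm or the gripper's body presses on something with over 40 N, if the wrist force passes 120 N, or if a joint passes its speed limit or range.

## Working session

There is one attempt and no reset: what is moved stays moved. The work goes in short steps, each a Python script; the robot and the scene stay as the last script left them, time stands still between calls to the robot, and variables do not carry over. Pictures are saved under pics/ and viewed, at most 14 in all, crops included, and the job is handed in when it is done.

```bash
mkdir -p pics; python3 - <<'E'
from station import r
import cv2,pickle
for n in("top","side"):
    s=r.snapshot(n); cv2.imwrite(f"pics/{n}0.png",s["frame"][:,:,::-1]); pickle.dump(s,open(f"{n}0.pkl","wb"))
    print(n,s["fx"],s["cx"],s["cy"],s["R"],s["t"])
print(r.sense())
E
```

```text
top 415.6220265870559 324.3554027439882 197.6250930224034 [[ 0.02445223 -0.99969899  0.0020044 ]
 [-0.98806355 -0.02447257 -0.15209047]
 [ 0.15209374  0.00173848 -0.98836454]] [-0.078784    0.50519441  0.9388678 ]
side 374.8593548327032 326.38751317677753 201.04280862291955 [[ 0.99868145 -0.04649989 -0.02175118]
 [-0.04022962 -0.44569932 -0.89427831]
 [ 0.03188936  0.8939742  -0.44698232]] [-0.50925372  0.12052587  1.03253336]
{'clock': 0.1, 'joints': array([ 6.87151499e+01,  5.25812917e+00,  7.05743530e+01, -1.78054032e-04,
        1.04267695e+02, -3.24780978e+00]), 'joint_vel': array([ 0.01636534, -0.12515509, -0.12191722, -0.04964345,  0.02140014,
       -0.06043659]), 'joint_torque': array([ 2.47553835e-03, -4.47856021e+01, -4.07570422e+01,  7.01851188e-02,
        2.84670753e-02, -1.15561820e-04]), 'tcp_pos': array([0.18578989, 0.57056025, 0.40363282]), 'orientation': array([-1.79899974e+02, -5.50314838e-03,  1.61962911e+02]), 'contact_force': array([-0.32942208, -0.15291556, -0.88142171]), 'torque': array([ 0.03598227, -0.01103891,  0.03960298]), 'gripper_force': 0.0, 'opening': 0.08793414847220357}
```

View pics/top0.png

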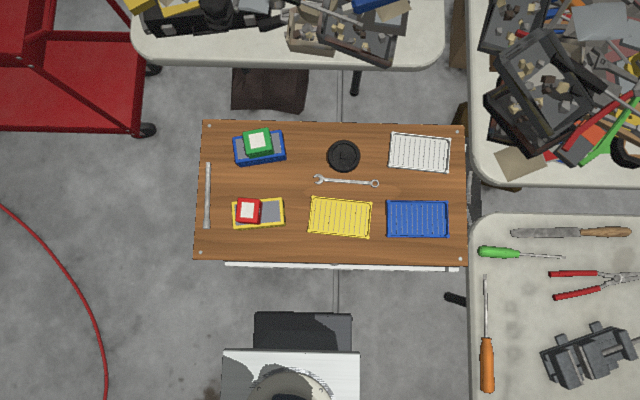

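View pics/side0.png

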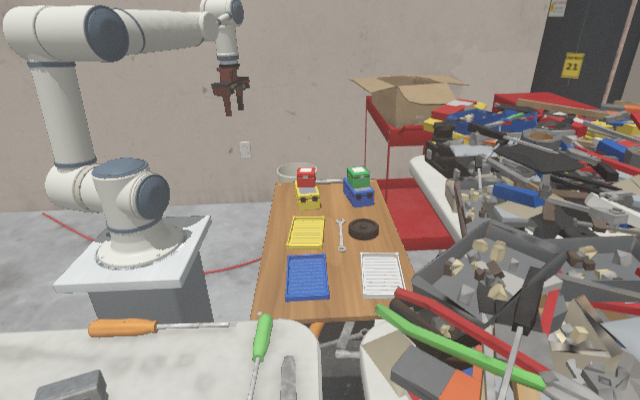

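```bash
cat > h.py <<'E'
import numpy as np,cv2
def ray(s,uv,z):
    uv=np.atleast_2d(uv).astype(float); R,t=np.array(s["R"]),np.array(s["t"])
    d=np.c_[(uv[:,0]-s["cx"])/s["fx"],(uv[:,1]-s["cy"])/s["fy"],np.ones(len(uv))]@R
    c=-R.T@t
    return (c+d*((z-c[2])/d[:,2])[:,None])[:,:2]
HSV=dict(red=[(0,120,70),(8,255,255)],yellow=[(22,120,110),(34,255,255)],green=[(50,110,50),(80,255,255)],
 blue=[(100,110,50),(125,255,255)],white=[(0,0,170),(180,50,255)],grey=[(0,0,80),(180,70,185)])
def blobs(s,col,roi,z,amin=60):
    """contours of a colour in roi (u0,v0,u1,v1): area, px centre, world centre, sides, yaw of long side, world pts"""
    h=cv2.cvtColor(s["frame"],cv2.COLOR_RGB2HSV); m=cv2.inRange(h,*HSV[col])
    if col=="red": m|=cv2.inRange(h,(172,120,70),(180,255,255))
    k=np.zeros_like(m); u0,v0,u1,v1=roi; k[v0:v1,u0:u1]=255; m&=k
    m=cv2.morphologyEx(m,cv2.MORPH_CLOSE,np.ones((3,3)))
    out=[]
    for c in cv2.findContours(m,cv2.RETR_EXTERNAL,cv2.CHAIN_APPROX_NONE)[0]:
        if cv2.contourArea(c)<amin: continue
        c=c[:,0]; w=ray(s,c,z); (x,y),(a,b),_=q=cv2.minAreaRect((w*1000).astype(np.float32))
        p=cv2.boxPoints(q); e=[p[1]-p[0],p[2]-p[1]]; e=max(e,key=np.linalg.norm)
        yaw=(np.degrees(np.arctan2(e[1],e[0])))%180
        out.append((len(c),c.mean(0).round(1),np.round([x,y],1),np.round(sorted([a,b]),1),round(float(yaw),1),p.round(0).tolist()))
    return out
E
python3 - <<'E'
import pickle; from h import *
T=pickle.load(open("top0.pkl","rb")); S=pickle.load(open("side0.pkl","rb"))
tr=(195,120,470,265); sr=(260,160,410,310)
for n,s,roi in(("top",T,tr),("side",S,sr)):
  for col,z in(("red",.167),("green",.167),("yellow",.087),("blue",.087),("white",.087),("white",.167),("grey",.123)):
    for b in blobs(s,col,roi,z,40): print(n,col,z,*b[1:5])
E
```

```text
top red 0.167 [248.4 210.5] [457.4  87.4] [50.5 51.8] 176.4
top green 0.167 [257.8 142.4] [599.6  75.4] [56.5 58.4] 13.0
top yellow 0.087 [259.3 215.3] [460.5  80.4] [ 65.7 117.2] 96.9
top yellow 0.087 [339.5 216.9] [ 457.8 -101.4] [ 83.7 137.8] 85.2
top blue 0.087 [417.2 218.7] [ 457.8 -273.7] [ 80.9 138.6] 90.4
top blue 0.087 [259.2 150. ] [609.9  86. ] [ 71.6 114.5] 100.7
top white 0.087 [276.5 263.5] [352.8  33.3] [  4.3 226.9] 91.4
top white 0.087 [246.9 209.6] [468.3 105.3] [26.6 32.7] 176.6
top white 0.087 [350.  181.1] [ 538.5 -117.7] [ 16.3 137.1] 88.2
top white 0.087 [256.7 140.1] [628.8  91.6] [33.6 33.9] 13.2
top white 0.087 [420.8 152. ] [ 610.8 -280.7] [ 82.9 134.4] 84.8
top white 0.167 [276.5 263.5] [353.2  24.5] [  3.9 207.1] 91.4
top white 0.167 [246.9 209.6] [458.7  90.2] [24.3 29.8] 176.6
top white 0.167 [350.  181.1] [ 522.8 -113.4] [ 14.8 125.1] 88.2
top white 0.167 [256.7 140.1] [605.2  77.7] [30.7 31. ] 13.2
top white 0.167 [420.8 152. ] [ 588.8 -262.1] [ 75.6 122.7] 84.8
top grey 0.123 [222.1 261.6] [352.3 142.7] [  8.3 117.5] 91.4
top grey 0.123 [269.6 211.4]
[... 1422 characters left out ...]
.8
side white 0.167 [340.6 233.6] [ 529.3 -254.7] [ 17.  121.2] 85.9
side white 0.167 [263.9 218.6] [ 375.1 -184.3] [ 25.5 159. ] 96.4
side white 0.167 [306.9 190.2] [462.9 -46.5] [30.5 40.3] 178.9
side white 0.167 [358.  169.1] [606.   82.4] [31.8 39.2] 102.7
side white 0.167 [292.7 169.2] [425.4 105. ] [100.2 117.7] 46.0
side grey 0.123 [382.2 298.1] [ 588.8 -400.3] [34.1 96. ] 143.8
side grey 0.123 [386.  262.8] [ 600.8 -321.9] [ 77.3 104.5] 84.7
side grey 0.123 [363.2 226.1] [ 588.9 -156.3] [63.8 64.1] 54.6
side grey 0.123 [307.  189.5] [461.1  54.2] [42.4 42.8] 6.8
side grey 0.123 [362.7 188. ] [617.9  47.9] [24.9 53.2] 20.1
side grey 0.123 [316.6 184.5] [519.3  -6.1] [495.3 575.3] 84.0
```

```bash
python3 -c "
import cv2
a=cv2.imread('pics/top0.png')[115:265,190:470]
b=cv2.imread('pics/side0.png')[160:310,260:420]
cv2.imwrite('pics/topc.png',cv2.resize(a,None,fx=2.8,fy=2.8,interpolation=2))
"
```

```text
(no output)
```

View pics/topc.png

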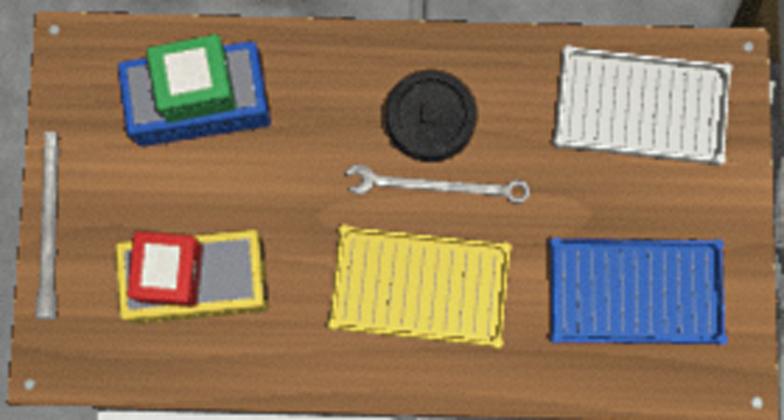

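```bash
cat >> h.py <<'E'
from station import r
HOV=.42
def pick(x,y,phi,base,sq,first=False):
    o=[180,0,phi+90]
    if first: r.reach([x,y,HOV],o)
    else: r.servo_line([x,y,HOV],o,speed=.28)
    z=base+.195
    r.servo_line([x,y,z],speed=.12); r.grab(sq)
    s=r.sense(); print("grab",s["opening"].round(4),round(s["gripper_force"],1),s["tcp_pos"].round(4),s["contact_force"].round(1))
    r.servo_line([x,y,HOV],speed=.12)
    s=r.sense(); print("lift",s["opening"].round(4),round(s["gripper_force"],1),s["contact_force"].round(1))
def place(x,y,phi,floor=.078):
    o=[180,0,phi+90]; z=floor+.195
    r.servo_line([x,y,HOV],o,speed=.25); r.servo_line([x,y,z+.006],speed=.12); r.wait(.2)
    f0=r.sense()["contact_force"][2]
    for d in np.arange(.0045,-.005,-.0015):
        r.servo_line([x,y,z+d],speed=.02); df=r.sense()["contact_force"][2]-f0
        if df>2: break
    s=r.sense(); print("down",round(d,4),round(df,1),s["tcp_pos"].round(4))
    r.let_go(); r.servo_line([x,y,HOV],speed=.2); print("t",r.sense()["clock"])
def tray(c,phi,dx,dy):
    a=np.radians(phi); return c[0]+dx*np.cos(a)-dy*np.sin(a), c[1]+dx*np.sin(a)+dy*np.cos(a)
def snap(name,f):
    s=r.snapshot(name); cv2.imwrite(f"pics/{f}.png",s["frame"][:,:,::-1])
    import pickle; pickle.dump(s,open(f+".pkl","wb")); return s
W=(.611,-.2795)
E
python3 - <<'E'
from h import *
pick(.458,.089,-3.6,.123,20,True)
place(*tray(W,-5.2,0,.034),-5.2)
snap("top","t1");snap("side","s1")
E
python3 -c "
import cv2,numpy as np
a=cv2.imread('pics/t1.png')[110:270,185:475];b=cv2.imread('pics/s1.png')[150:310,250:420]
cv2.imwrite('pics/c1.png',np.hstack([cv2.resize(x,None,fx=1.7,fy=1.7) for x in(a,b)]))"
```

```text
Traceback (most recent call last):
  File "h.py", line 31, in pick
    s=r.sense(); print("grab",s["opening"].round(4),round(s["gripper_force"],1),s["tcp_pos"].round(4),s["contact_force"].round(1))
                              ^^^^^^^^^^^^^^^^^^
AttributeError: 'float' object has no attribute 'round'
[ WARN:0@0.018] global loadsave.cpp:275 findDecoder imread_('pics/t1.png'): can't open/read file: check file path/integrity
Traceback (most recent call last):
TypeError: 'NoneType' object is not subscriptable
```

Only a print failed; the box is gripped. Continue from there.

```bash
sed -i 's/s\["opening"\].round(4)/round(s["opening"],4)/' h.py
python3 - <<'E'
from h import *
s=r.sense(); print(s["clock"],s["opening"],s["gripper_force"],s["tcp_pos"],s["contact_force"])
r.servo_line([.458,.089,HOV],speed=.12)
s=r.sense(); print(s["opening"],s["gripper_force"],s["contact_force"])
place(*tray(W,-5.2,0,.034),-5.2)
snap("top","t1");snap("side","s1")
E
python3 -c "
import cv2,numpy as np
a=cv2.imread('pics/t1.png')[110:270,185:475];b=cv2.imread('pics/s1.png')[150:310,250:420]
cv2.imwrite('pics/c1.png',np.hstack([cv2.resize(x,None,fx=1.7,fy=1.7) for x in(a,b)]))"
```

```text
3.7667 0.050059049529596174 19.966770708560944 [0.45800946 0.08898797 0.31807877] [-0.17623703  0.03394489  0.43582851]
0.050182218644228366 19.967034459114075 [-0.32121322  0.78087626 -0.94395767]
down -0.0015 8.1 [ 0.614  -0.2456  0.2731]
t 10.8083
```

View pics/c1.png

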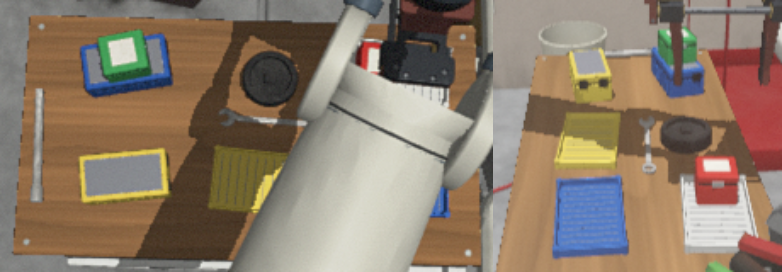

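```bash

python3 - <<'E'
from h import *
import pickle
pick(.605,.079,13,.123,20)
place(*tray(W,-5.2,0,-.031),-5.2)
for n,f,rois in(("top","t2",((220,125,300,240),)),("side","s2",((280,160,390,220),))):
    s=snap(n,f)
    for col in("grey","yellow","blue","red","green"):
        for b in blobs(s,col,rois[0],.123,40): print(n,col,*b[1:5])
s=r.snapshot("side")
for col in("red","green","white"):
  for b in blobs(s,col,(340,230,410,310),.122,40): print(col,*b[1:5])
E
python3 -c "
import cv2,numpy as np
a=cv2.imread('pics/t2.png')[110:270,185:475];b=cv2.imread('pics/s2.png')[150:310,250:420]
cv2.imwrite('pics/c2.png',np.hstack([cv2.resize(x,None,fx=1.7,fy=1.7) for x in(a,b)]))"
```

```text
grab 0.05 20.0 [0.605  0.079  0.3181] [-0.3  0.   0.5]
lift 0.0499 20.0 [ 0.1  0.1 -1.4]
down -0.0015 6.6 [ 0.6081 -0.3103  0.273 ]
t 21.0167
top grey [257.2 212.3] [458.7  76.6] [45.2 94.8] 96.9
top grey [257.1 142.7] [609.6  82.1] [52.1 95. ] 100.7
top yellow [257.8 213.6] [456.5  74.8] [ 63.3 112.3] 96.7
top blue [259.  147.9] [600.   79.8] [ 68.9 109.8] 100.8
side grey [367.5 171.2] [637.5 150.1] [144.1 232.7] 79.7
side grey [321.6 176.2] [484.  155.5] [255.3 261.3] 84.0
side yellow [308.5 217.8] [ 464.4 -106.6] [14.8 75.6] 175.1
side yellow [306.9 194.7] [460.9  31.1] [ 64.7 191.1] 96.4
side blue [350.  192.9] [577.2  30.1] [ 30.2 173.1] 86.1
side blue [367.4 192.5] [628.6  35. ] [ 27.3 181.8] 82.3
side red [385.7 190.8] [668.6  32.6] [ 34.4 244.8] 78.8
red [402.7 294.2] [ 626.9 -391.6] [26.9 29.8] 146.8
red [379.  251.6] [ 612.2 -265.9] [50.7 84.9] 81.5
red [404.7 238.3] [ 672.4 -220.1] [26.6 79.3] 85.3
green [384.3 276.7] [ 605.3 -335.1] [48.6 99.4] 82.8
white [373.3 289.8] [ 586.2 -365.7] [53.6 69.1] 82.5
white [401.1 279.1] [ 631.8 -348.1] [10.2 60.9] 84.9
white [384.2 266.6] [ 608.9 -310.9] [28.6 31.6] 175.6
```

View pics/c2.png

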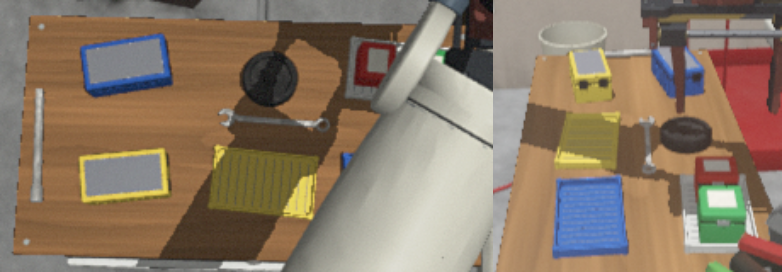

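```bash

python3 - <<'E'
from h import *
pick(.459,.076,6.9,.075,40)
place(.458,-.1015,-4.8)
pick(.606,.081,10.7,.075,40)
place(.458,-.2745,.4)
r.servo_line([.40,.3,HOV],speed=.28)
for n,f,roi in(("top","t3",(300,180,470,265)),("side","s3",(270,200,345,310))):
    s=snap(n,f)
    for b in blobs(s,"grey",roi,.126,100): print(n,*b[1:5])
s=r.snapshot("top")
for col in("white",):
  for b in blobs(s,col,(380,120,460,175),.122,40): print(col,*b[1:5])
print(r.sense()["clock"])
E
python3 -c "
import cv2,numpy as np
a=cv2.imread('pics/t3.png')[110:270,185:475];b=cv2.imread('pics/s3.png')[150:310,250:420]
cv2.imwrite('pics/c3.png',np.hstack([cv2.resize(x,None,fx=1.7,fy=1.7) for x in(a,b)]))"
```

```text
grab 0.0598 40.0 [0.4589 0.076  0.2702] [-2.2 -0.3  2.3]
lift 0.0601 40.0 [ 0.3  0.8 -3.7]
down -0.0015 8.9 [ 0.458  -0.1015  0.2732]
t 31.3083
grab 0.0595 40.0 [0.6059 0.081  0.2702] [-1.9 -0.6  1.7]
lift 0.0599 40.0 [-0.3  0.5 -3.7]
down -0.0015 10.5 [ 0.458  -0.2745  0.2731]
t 41.6417
top [421.5 216. ] [ 459.3 -273.8] [44.9 95.4] 90.1
top [340.  214.1] [ 458.9 -100.7] [44.8 94.7] 85.2
top [468.1 221.6] [ 450.2 -371.4] [  6.5 179.1] 178.4
side [305.7 255.7] [ 458.5 -269.6] [ 57. 102.] 90.4
side [305.9 215.7] [458.6 -99.8] [44.6 85.1] 85.4
white [417.2 164.6] [ 577.6 -270.3] [ 31.5 129.3] 85.3
white [437.4 148.7] [ 608.8 -311.4] [30.6 30.8] 174.9
white [406.8 145.2] [ 614.5 -243.7] [24.1 29.6] 179.6
44.0
```

View pics/c3.png

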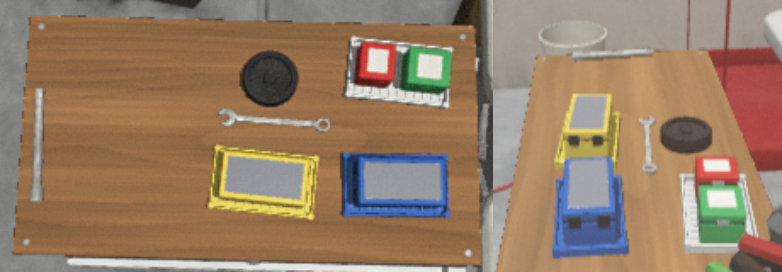

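Both cases sit centred in their trays to within about 1–2 mm. The red and green boxes stand upright in the white tray, and the cap, wrench and bar have not moved.

```bash
python3 -c "
from station import r
r.wait(.5); print(r.hand_in())"
```

```text
the job is handed in; nothing more can be done
None
```

I handed the job in at about 45 s on the clock. The last pictures show both cases and both boxes in their trays and the cap, wrench and bar not visibly moved; the hand-in call returned no verdict.

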